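Turn the relief tile in its rack, then crack the damp box open and hold it

TASK

I want to compare the damp clay relief tile with its partner inside the damp box, but it was stood in the drying rack with its modelled face turned inward: lift it out, keep it upright, and put it back in the same slot turned round, modelled face out to the rack's front. Then, by its handle, break the damp box's lid free of its sticky gasket and ease it straight up by only about two fingers (30 mm), level over the box so that the damp air stays in; never jerk it high off the box. Finish while still holding the lid there for me, clear of the box, and leave everything else where it stands.

Things in the scene. Friction and masses are not known exactly. Their poses are not given: they have to be found in the camera images.
- relief_tile: relief tile of leather-hard brown clay, rigid, about 0.24 kg: 12 mm thick (its x), 100 mm wide (its y), 110 mm tall (its z). Origin: centre of its bottom edge. A leaf sprig is modelled 3 mm proud on the face towards its own -x (none on the top 28 mm, so the top edge can be pinched across the thickness); the +x face is plain. At the start it stands upright in the rack's front slot with the modelled face inward, towards the rack's +x
- relief_face (a point): middle of the tile's modelled face, 55 mm above its bottom edge, 9 mm from its mid-plane
- rack: wooden drying rack, fixed: board 160 mm (x) by 190 mm (y), its top 18 mm above the table, and two slots along its y between rails whose chamfered tops are 42 mm above the table. Origin: centre of its underside. Its front is its -x side, which looks roughly towards the robot. The front slot (for the relief tile) has its centre line at x = -40 mm, the rear slot at x = +50 mm; each slot is 17 mm wide, 130 mm long, open at both ends
- slot (a point): middle of the front slot's floor, 18 mm above the table; the tile's origin lies within 20 mm of it, along the slot, at the start and should end within 35 mm of it
- rack_front (a point): middle of the front edge of the rack's board, 40 mm in front of the front slot
- damp_box: damp box, fixed: clear plastic box 200 mm (x) by 260 mm (y), 110 mm high, black rubber gasket inside its mouth, side clips already undone. Origin: centre of its underside; its x axis points roughly away from the robot
- damp_lid: lift-off grey lid, about 0.47 kg: plate 216 x 276 x 8 mm on the box's rim, plug reaching 18 mm down into the mouth. Origin: centre of the plate's underside, 110 mm above the table when shut; axes as the box's. The gasket grips the plug: about 12 to 16 N straight up (weight included) breaks it free, peak 2 to 4 mm up; past 12 mm only the weight is left. It falls back if let go
- lid_handle (a point): centre of the lid's black bar handle, in the middle of the lid, 41 mm above the lid's origin: flat-sided bar 13 mm thick (lid's x), 100 mm long (lid's y), 18 mm tall, on two end posts, 24 mm free under it. Pinch it from above, one finger on its front and one on its rear face
- white_tile: bystander: white plaster tile 12 x 100 x 110 mm standing in the rack's rear slot; origin at the centre of its bottom edge
- tumbler: bystander: glass tumbler, 64 mm across, 90 mm tall, between box and rack; origin at the centre of its foot
- knife: bystander: modelling spatula with a wooden handle, 200 mm long, lying on the table in front of the robot; origin near its middle
- tool_tin: bystander: open red tin of modelling tools, 75 x 165 mm plus its lid folded back, towards the far side of the table; origin at the tin's underside centre
- slip_jar: bystander: small amber jar with a white cap, 48 mm across, 62 mm tall, beyond the tumbler; origin at the centre of its foot

How it is judged:
By the outcome, as a careful person would: the job done as asked, in the order asked, and still so for the second after the job is handed in, while the arm keeps its last pose, push and grip.
It also fails if it takes over 51 s, if anything falls off the work surface, if the arm or the gripper's body presses on something with over 40 N, if the wrist force passes 120 N, or if a joint passes its speed limit or range.

ROBOT

A 7-joint arm with a two-finger parallel gripper is mounted at the origin on the work surface. World frame = base frame: x ahead of the robot, y to its left, z up, the work surface at z = 0. Lengths are in mm, angles in degrees, forces in N, time in s.
With the tool pointing down it reaches from about 350 to 775 mm from the base axis. Payload 3.1 kg.
Tool frame: the origin (TCP) lies midway between the tips of the shut fingers; the grasp point (between the pads) lies 19 mm behind it; z points along the fingers, x is the direction in which the jaws open and shut, and the axes are right-handed (so a half turn about z gives the same grasp; the last joint's range is limited). The gripper opens to 85 mm and grips with 20 to 120 N. Pads are 22 mm wide; open, the fingers measure 114 mm over their backs; the gripper's body (76 mm by 85 mm) begins 54 mm behind the grasp point. The pads swing forward as they close: fully open they stand 13 mm farther back than shut.
Start: joints at [-72.863, 17.813, 0.802, 86.603, -0.252, 75.585, -1.558], TCP at [183.806, 518.394, 231.304] pointing down, gripper open.
Joint ranges: [-154.91, 154.91], [-16.99, 109.72], [-72.82, 74.43], [7.12, 147.25], [-82.49, 262.49], [11.32, 116.49], [-174.64, 174.64]. Speed limits (degrees/s): [159.86, 159.86, 180, 180, 180, 180, 180].

INTERFACE

Orientations are given as a 3x3 rotation matrix whose columns are the frame's x, y, z axes.
In Python, from workcell import sensors, optics, ctrl gives the robot as it stands. The module is installed in compiled form; this text tells all that it offers.
- The arm moves only by the shell command python3 -m jog 'ROWS' [FORCE]. ROWS is JSON, a list that holds one entry, the list of rows, each a list of 5 numbers: the shift along the world's x, y, z in cm, then the turn about the world's z in rad, then the opening, from -1 (shut) to 1 (fully open). A call has exactly 8 rows; each row shifts and turns the pose as measured when the row begins; what a row does not reach is not made up. A row lasts 1/10 s, in which the tool goes at most 50 mm and 8.59 degrees, less where a joint would pass 70% of its speed; a pose out of reach is approached as far as the arm can. A call with a gripper value outside its range is refused whole. The fingers move at their own pace and stop on an object; FORCE is the grip in N (left out, the last holds). Time passes only in rows, so rows that do not move let the fingers close, or fill a call up. It gives the time, the measured TCP pose, the force and the opening at its end, in the units of the state.
- sensors.read_state(): the state, without advancing time (a new reading comes with each control period).
- optics.grab_frame(name): name is "side" or "top" or "wrist"; returns the picture (420x560x3 uint8, blue, green, red); there is no depth.
- optics.camera_params(name): a dict with "camera_matrix" (3x3 intrinsics, pixels), "k1" (the pictures are not rectified: a ray, as slopes to the right and down, at radius r is drawn at 1 + k1 r^2 times it, then the intrinsics apply), "position" and "orientation" of the camera in the world. Camera axes: x right, y up, looking along -z (the intrinsics and any distortion apply to the point x, -y, -z); pixel columns grow to the right and rows downward; lengths in mm; the calibration is good to about 2 mm. A picture is of the moment at which its call begins: read the wrist's pose just before it. camera_params takes no time and is no camera call; for the wrist camera it gives the pose at the moment of the call.
- ctrl.sign_off(): hands the job in, once; it reports no verdict.
The state is a dict: "time": time; "joint_positions": joint angles; "qvel": joint speeds; "tau": joint torques, N m; "position": TCP position; "ee_rot": TCP orientation; "wrist_force": force on the tool from outside, world axes, zero at the start; "ft_torque": the same for the moment, N m; "opening": finger opening in mm.
Only numpy, scipy, OpenCV 4.12 (cv2) and the standard library are available. Lean on these libraries where they do the work, as an engineer would, in place of code of your own. Each camera call takes 0.05 s, during which the arm holds its last target.

## Working session

There is one attempt and no reset: what is moved stays moved. The work goes in short steps, Python scripts to look and compute and a shell command to move; the robot and the scene stay as the last step left them, time stands still between calls to the robot, and variables do not carry over. Pictures are saved under pics/ and viewed, and the job is handed in when it is done.

```bash
mkdir -p pics
python3 - <<'E'
from workcell import sensors, optics
import cv2
s=sensors.read_state();print(s['time'],s['position'],s['ee_rot'],s['opening'],s['wrist_force'])
for n in("side","top","wrist"):
    print(n,optics.camera_params(n)); cv2.imwrite(f'pics/{n}0.png',optics.grab_frame(n))
E
```

```text
0.0 [183.55623883 517.69152486 230.21871799] [[ 3.34117602e-01  9.42531137e-01 -6.95424252e-04]
 [ 9.42528449e-01 -3.34118311e-01 -2.25308765e-03]
 [-2.35595925e-03  9.73391012e-05 -9.99997220e-01]] 85.36740299336151 [ 0.16558269 -0.01215528 -0.00291934]
side {'camera_matrix': array([[451.5207616 ,   0.        , 275.24868869],
       [  0.        , 451.5207616 , 202.44724063],
       [  0.        ,   0.        ,   1.        ]]), 'k1': -0.035900886540479085, 'position': array([287.59095591, 621.80942385, 650.59310546]), 'orientation': array([[-0.90397521,  0.26083099, -0.33881561],
       [-0.4275748 , -0.55685914,  0.7121009 ],
       [-0.00293459,  0.78859058,  0.61491161]])}
top {'camera_matrix': array([[416.84630447,   0.        , 274.06672208],
       [  0.        , 416.84630447, 209.06579795],
       [  0.        ,   0.        ,   1.        ]]), 'k1': -0.09451123159211812, 'position': array([ 439.30530447,   18.22408158, 1095.22490483]), 'orientation': array([[ 0.02696226,  0.99131397, -0.12872311],
       [-0.99953835,  0.02853915,  0.01042115],
       [ 0.01400428,  0.12838271,  0.99162582]])}
wrist {'camera_matrix': array([[354.08531048,   0.        , 281.00794299],
       [  0.        , 354.08531048, 207.32142349],
       [  0.        ,   0.        ,   1.        ]]), 'k1': -0.05274995136901069, 'position': array([117.9346152 , 541.26935974, 372.19820667]), 'orientation': array([[ 0.33379184, -0.90653411, -0.25841618],
       [ 0.94264438,  0.32038151,  0.09368699],
       [-0.00213868, -0.27486652,  0.96148002]])}
```

View pics/side0.png

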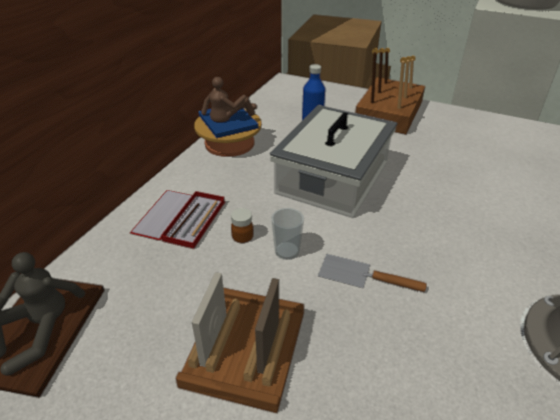

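View pics/top0.png

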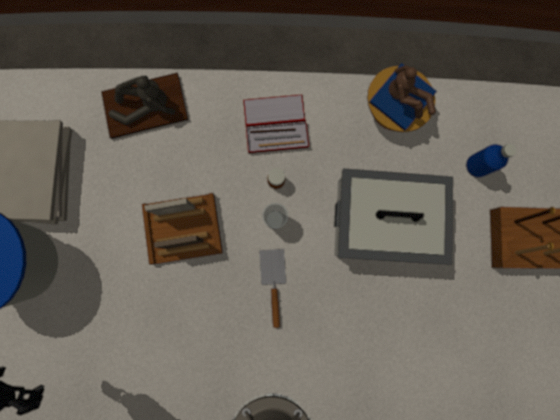

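View pics/wrist0.png

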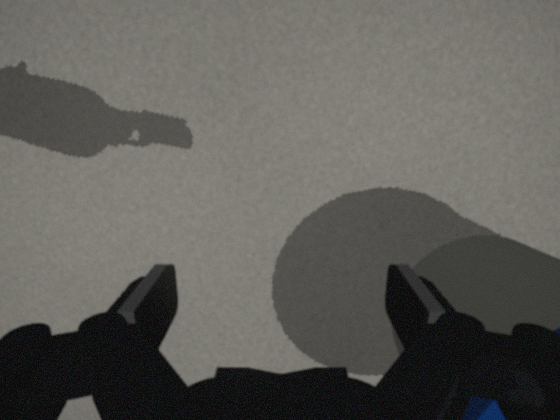

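```bash
cat > h.py <<'E'
import numpy as np, cv2
from workcell import optics
def K(p): return p['camera_matrix'], np.array([p['k1'],0,0,0,0.])
def ray(p,uv):
    k,d=K(p); x,y=cv2.undistortPoints(np.array([[uv]],float),k,d)[0,0]
    v=p['orientation']@np.array([x,-y,-1]); return p['position'],v
def onz(p,uv,z):
    o,v=ray(p,uv); return o+v*(z-o[2])/v[2]
def proj(p,X):
    k,d=K(p); c=p['orientation'].T@(np.array(X,float)-p['position'])
    return cv2.projectPoints(np.array([[c[0],-c[1],-c[2]]]),np.zeros(3),np.zeros(3),k,d)[0][0,0]
def tri(p1,a,p2,b):
    o1,v1=ray(p1,a);o2,v2=ray(p2,b)
    s=np.linalg.lstsq(np.c_[v1,-v2],o2-o1,rcond=None)[0]
    A,B=o1+s[0]*v1,o2+s[1]*v2; return (A+B)/2,np.linalg.norm(A-B)
E
python3 - <<'E'
import cv2
t=cv2.imread('pics/top0.png');s=cv2.imread('pics/side0.png')
def crop(i,x,y,w,h,f,n):
    c=cv2.resize(i[y:y+h,x:x+w],None,fx=f,fy=f,interpolation=cv2.INTER_CUBIC)
    c=cv2.convertScaleAbs(c,alpha=1.5)
    for k in range(0,w,10): cv2.putText(c,str(x+k),(k*f,8),0,.3,(0,255,255),1); cv2.line(c,(k*f,10),(k*f,16),(0,255,255),1)
    for k in range(0,h,10): cv2.putText(c,str(y+k),(0,k*f+4),0,.3,(0,255,255),1)
    cv2.imwrite(n,c)
crop(t,135,185,95,85,7,'pics/tr.png');crop(t,330,160,130,110,6,'pics/tb.png')
crop(s,170,260,140,145,4,'pics/sr.png');crop(s,265,100,140,120,5,'pics/sb.png')
E
```

```text
(no output)
```

View pics/tr.png

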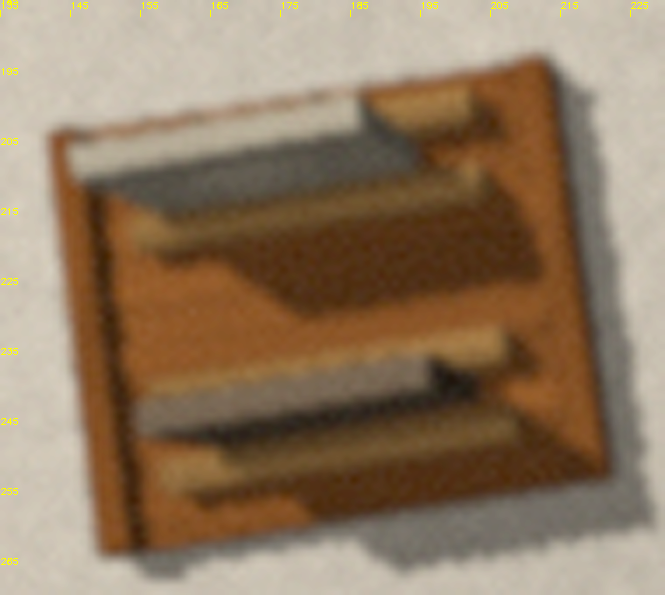

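View pics/tb.png

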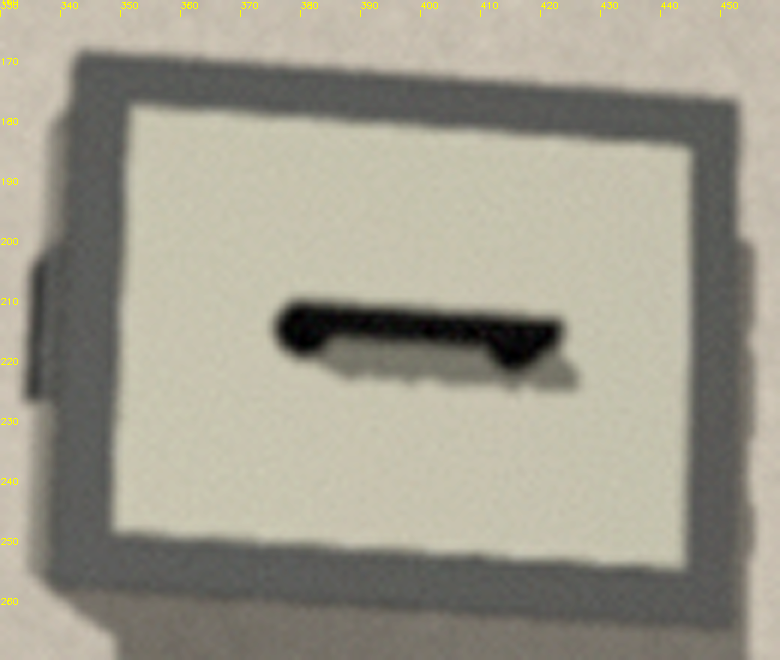

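View pics/sr.png

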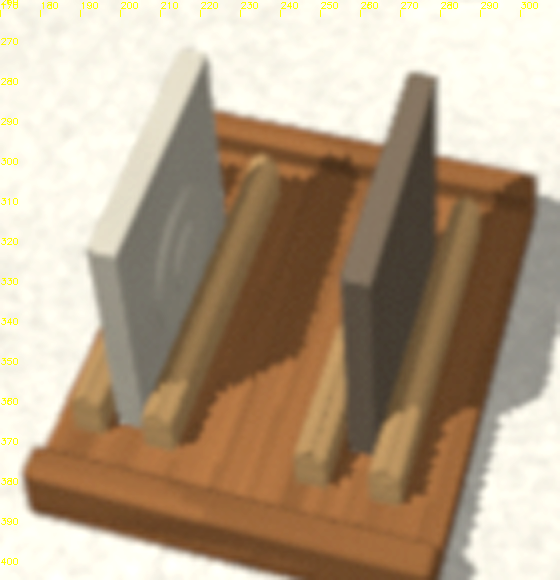

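View pics/sb.png

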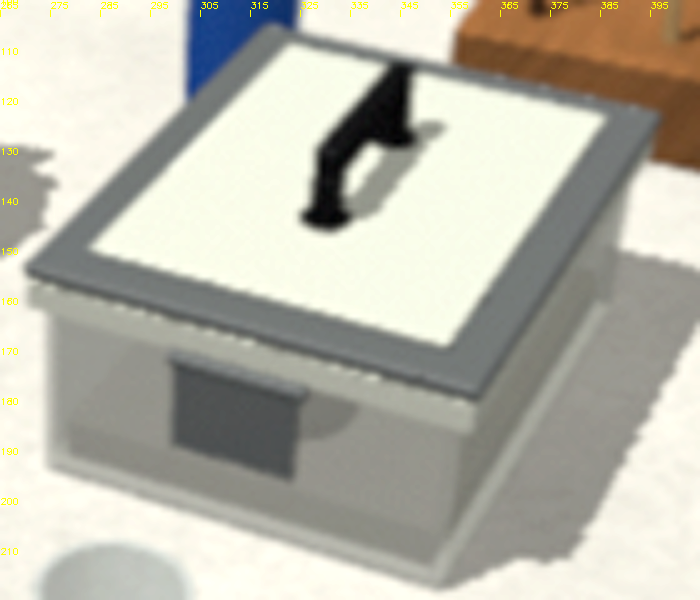

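Run:
```python
from h import *
np.set_printoptions(precision=1,suppress=True)
T=optics.camera_params('top');S=optics.camera_params('side')
def quad(n,c,x,y,f,z,p):
    P=np.array([onz(p,(x+a/f,y+b/f),z)[:2] for a,b in c]); m=P.mean(0)
    e=[np.linalg.norm(P[i]-P[i-1]) for i in range(4)]
    print(n,m,'edges',np.array(e)); print([round(float(np.degrees(np.arctan2(*(P[i]-P[i-1])[::-1]))),1) for i in range(4)]);return m
quad('tileT',[(135,402),(425,358),(432,388),(142,434)],135,185,7,128,T)
quad('tileS',[(343,278),(370,285),(437,78),(410,73)],170,260,4,128,S)
quad('rackT',[(50,132),(548,57),(610,472),(102,553)],135,185,7,18,T)
quad('lidT',[(78,52),(738,102),(735,628),(48,583)],330,160,6,118,T)
quad('lidS',[(25,268),(480,398),(658,115),(272,28)],265,100,5,118,S)
quad('whiteT',[(68,147),(360,96),(366,128),(88,182)],135,185,7,128,T)
# handle top z=110+41+9=160
print('handleT',onz(T,(330+278/6,160+317/6),160),onz(T,(330+563/6,160+328/6),160))
print('handleS ends',onz(S,(265+332/5,100+150/5),160),onz(S,(265+400/5,100+68/5),160))
```

```text
tileT [482.3 235. ] edges [10.9 97.8 10.3 97.8]
[15.8, -79.6, -164.1, 100.8]
tileS [482.5 238.2] edges [97.9  9.9 98.5 10.8]
[101.9, -171.9, -78.7, 11.2]
rackT [522.4 245.5] edges [158.5 189.2 156.6 189.8]
[10.7, -79.8, -169.1, 100.8]
lidT [ 557.2 -287.3] edges [212.4 272.9 213.3 276.4]
[-2.8, -92.3, 178.1, 87.5]
lidS [ 555.1 -281. ] edges [272.5 213.4 274.7 208.6]
[87.1, 176.9, -91.9, -2.5]
whiteT [567.8 261.1] edges [ 13.9 100.   11.1  95.3]
[33.1, -78.4, -166.4, 102.7]
handleT [ 558.8 -225.   160. ] [ 557.6 -336.2  160. ]
handleS ends [ 556.9 -236.6  160. ] [ 554.6 -325.7  160. ]
```

```bash
python3 -m jog '[[[3.6,-3.4,0,-0.13,1],[3.6,-3.4,0,-0.13,1],[3.6,-3.4,0,-0.13,1],[3.6,-3.4,0,-0.13,1],[3.6,-3.4,0,-0.13,1],[3.6,-3.4,0,-0.13,1],[3.6,-3.4,0,-0.13,1],[3.0,-3.0,0,-0.12,1]]]' 40
```

```text
time: 0.95
position: [460.4, 247.1, 227.7]
ee_rot: [[0.984, 0.179, -0.005], [0.179, -0.984, 0.006], [-0.004, -0.007, -1.0]]
wrist_force: [0.7, 0.7, -0.3]
opening: 85.7
```

Run:
```python
from h import *
from workcell import sensors
import pickle
p=optics.camera_params('wrist');f=optics.grab_frame('wrist');cv2.imwrite('pics/w1.png',f)
pickle.dump(p,open('w1.pkl','wb'))
print(sensors.read_state()['position'],p['position'])
print(proj(p,(482.4,236.6,128)))
```

```text
[466.76198763 238.17525501 227.97309348] [448.49723573 314.74900132 370.07787003]
[308.86575511 228.11960806]
```

View pics/w1.png

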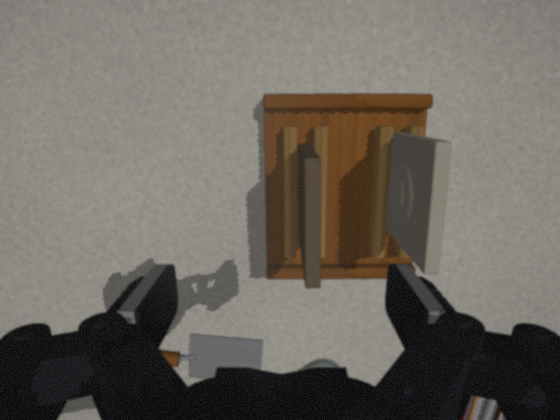

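Run:
```python
from h import *
import pickle
from workcell import sensors
np.set_printoptions(precision=1,suppress=True)
p=pickle.load(open('w1.pkl','rb'));f=cv2.imread('pics/w1.png')
c=cv2.resize(f[80:300,250:460],None,fx=3.5,fy=2.7,interpolation=cv2.INTER_CUBIC);cv2.imwrite('pics/w1c.png',cv2.convertScaleAbs(c,alpha=1.5))
s=sensors.read_state();print(s['position'],s['time'],np.degrees(np.arctan2(s['ee_rot'][1,0],s['ee_rot'][0,0])))
P=[onz(p,u,128) for u in [(304,157),(320,157),(321,287),(305,287)]];print(np.array(P),np.mean(P,0))
```

```text
[466.8 238.2 228. ] 1.0 9.41216815899835
[[468.9 286.2 128. ]
 [479.6 288.2 128. ]
 [501.  192.  128. ]
 [489.  189.8 128. ]] [484.6 239.1 128. ]
```

View pics/w1c.png

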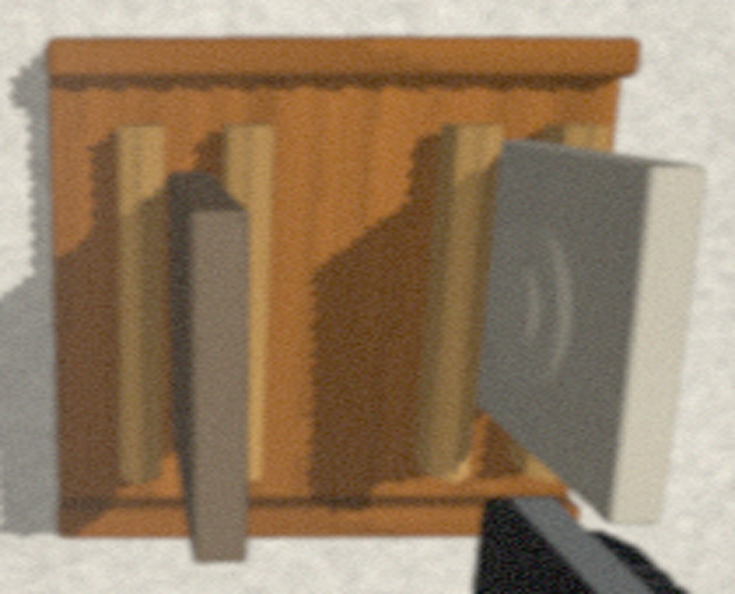

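```bash
python3 -m jog '[[[1.0,0,0,0.02,1],[0.6,0,0,0.01,1],[0,0,-2,0,1],[0,0,-2,0,1],[0,0,-2,0,1],[0,0,-1,0,1],[0,0,0,0,1],[0,0,0,0,1]]]' 40
python3 - <<'E'
from h import *
from workcell import sensors
np.set_printoptions(precision=1,suppress=True)
s=sensors.read_state();print(s['position'],s['time'],np.degrees(np.arctan2(s['ee_rot'][1,0],s['ee_rot'][0,0])))
E
```

```text
time: 1.8
position: [482.5, 238.7, 155.0]
ee_rot: [[0.981, 0.195, -0.001], [0.195, -0.981, -0.0], [-0.001, -0.0, -1.0]]
wrist_force: [1.2, 0.5, 0.1]
opening: 85.4
[482.5 238.7 155. ] 1.8 11.225052539326533
```

```bash
python3 -m jog '[[[0.1,-0.1,-2,0,1],[0,0,-2,0,1],[0,0,-1,0,1],[0,0,-0.3,0,1],[0,0,0,0,0],[0,0,0,0,-1],[0,0,0,0,-1],[0,0,0,0,-1]]]' 40; python3 -m jog '[[[0,0,0,0,-1],[0,0,0,0,-1],[0,0,0,0,-1],[0,0,0,0,-1],[0,0,0,0,-1],[0,0,0,0,-1],[0,0,0,0,-1],[0,0,0,0,-1]]]' 40
python3 - <<'E'
from h import *
from workcell import sensors
p=optics.camera_params('wrist')
cv2.imwrite('pics/w2.png',optics.grab_frame('wrist'));cv2.imwrite('pics/s2.png',optics.grab_frame('side'))
E
```

```text
time: 2.6
position: [488.6, 242.2, 108.6]
ee_rot: [[0.98, 0.198, 0.012], [0.198, -0.98, 0.009], [0.014, -0.006, -1.0]]
wrist_force: [-0.2, -0.2, -0.7]
opening: 28.2
time: 3.4
position: [487.7, 242.2, 109.2]
ee_rot: [[0.98, 0.197, 0.01], [0.197, -0.98, 0.01], [0.012, -0.007, -1.0]]
wrist_force: [-1.0, 0.0, 0.5]
opening: 11.1
```

View pics/w2.png

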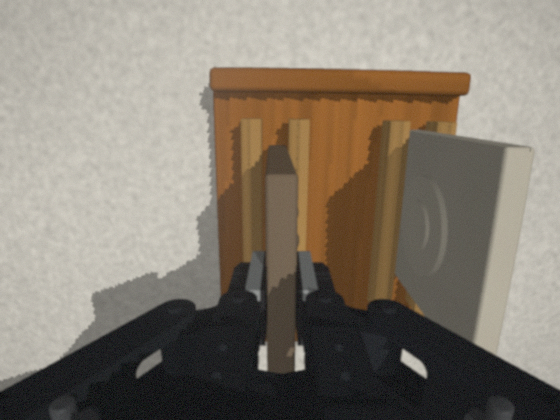

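View pics/s2.png

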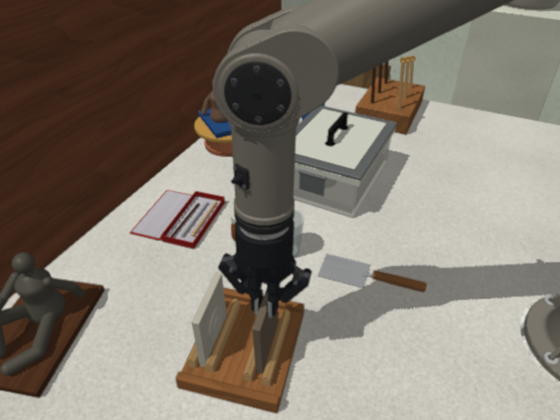

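```bash
python3 -m jog '[[[0,0,0,0,0],[0,0,0,0,0],[0,0,0,0,0],[-0.2,-0.2,-0.2,0,0],[-0.2,-0.2,-0.2,0,0],[0,0,-0.2,0,0],[0,0,0,0,0],[0,0,0,0,0]]]' 40
python3 - <<'E'
from h import *
from workcell import sensors
np.set_printoptions(precision=2,suppress=True)
for i in range(3):
    s=sensors.read_state();print(s['position'],s['ee_rot'][:,2],s['opening'],s['qvel'])
E
```

```text
time: 4.3
position: [484.6, 237.8, 102.7]
ee_rot: [[0.98, 0.198, 0.013], [0.198, -0.98, 0.01], [0.015, -0.007, -1.0]]
wrist_force: [0.5, -0.2, -0.2]
opening: 42.8
[484.65 237.79 102.74] [ 0.01  0.01 -1.  ] 42.7619707976525 [ 0.01  0.09 -0.07  0.21 -0.08 -0.07 -0.03]
[484.65 237.79 102.74] [ 0.01  0.01 -1.  ] 42.7619707976525 [ 0.01  0.09 -0.07  0.21 -0.08 -0.07 -0.03]
[484.65 237.79 102.74] [ 0.01  0.01 -1.  ] 42.7619707976525 [ 0.01  0.09 -0.07  0.21 -0.08 -0.07 -0.03]
```

Run:
```python
from h import *
np.set_printoptions(precision=1,suppress=True)
p=optics.camera_params('wrist');f=optics.grab_frame('wrist')
cv2.imwrite('pics/w3.png',cv2.resize(f[60:400,180:420],None,fx=2.2,fy=1.75,interpolation=cv2.INTER_CUBIC))
print(p['position']); import pickle; pickle.dump(p,open('w3.pkl','wb'))
```

```text
[468.8 304.6 245.1]
```

View pics/w3.png

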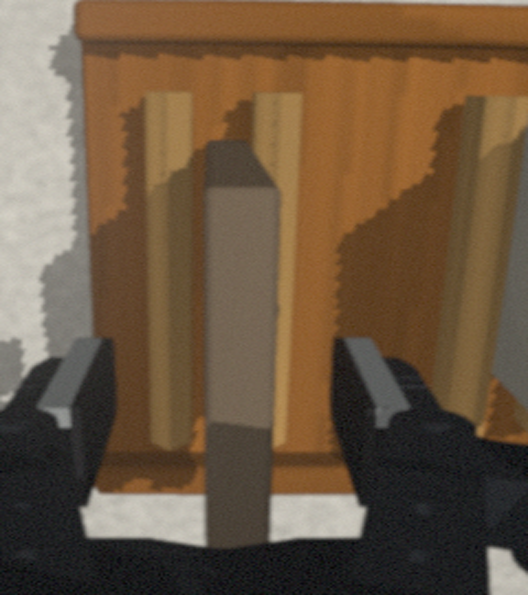

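```bash
python3 -m jog '[[[0,0,0,0,-1],[0,0,0,0,-1],[0,0,0,0,-1],[0,0,0,0,-1],[0,0,0,0,-1],[0,0,0,0,-1],[0,0,0,0,-1],[0,0,0,0,-1]]]' 40
```

```text
time: 5.15
position: [485.1, 238.1, 103.0]
ee_rot: [[0.98, 0.198, 0.014], [0.198, -0.98, 0.01], [0.016, -0.007, -1.0]]
wrist_force: [0.7, -0.2, 1.0]
opening: 11.2
```

```bash
python3 -m jog '[[[0,0,0.5,0,-1],[0,0,1,0,-1],[0,0,1.5,0,-1],[0,0,2,0,-1],[0,0,2,0,-1],[0,0,2,0,-1],[0,0,2,0,-1],[0,0,1.5,0,-1]]]' 40;  python3 -m jog '[[[0,0,0,0.1,-1],[0,0,0,0.14,-1],[0,0,0,0.14,-1],[0,0,0,0.14,-1],[0,0,0,0.14,-1],[0,0,0,0.14,-1],[0,0,0,0.14,-1],[0,0,0,0.14,-1]]]' 40
python3 - <<'E'
from h import *
from workcell import sensors
s=sensors.read_state();print(s['joint_positions'])
cv2.imwrite('pics/s3.png',optics.grab_frame('side'))
E
```

```text
time: 5.95
position: [479.1, 235.2, 230.4]
ee_rot: [[0.98, 0.197, 0.002], [0.197, -0.98, 0.003], [0.002, -0.002, -1.0]]
wrist_force: [-0.0, 0.0, -3.1]
opening: 11.2
time: 6.75
position: [478.8, 234.0, 237.3]
ee_rot: [[0.247, 0.969, -0.002], [0.969, -0.247, 0.008], [0.007, -0.004, -1.0]]
wrist_force: [-0.4, 0.3, -2.9]
opening: 11.5
[-37.95315575  15.60275453  13.23364588  89.1396158   -4.11833988
  75.61628539  51.51788433]
```

View pics/s3.png

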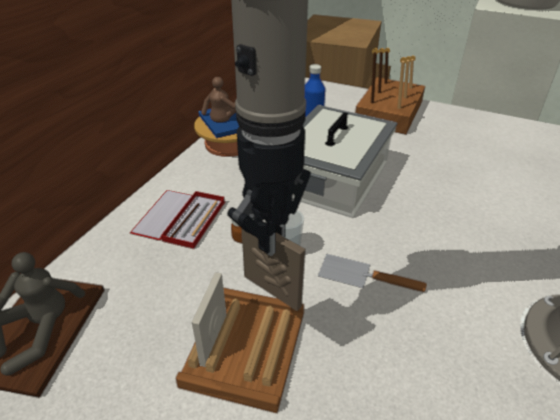

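```bash
python3 -m jog '[[[0.1,0.1,0,0.14,-1],[0.1,0.1,0,0.14,-1],[0,0,0,0.14,-1],[0,0,0,0.14,-1],[0,0,0,0.14,-1],[0,0,0,0.14,-1],[0,0,0,0.14,-1],[0,0,0,0.14,-1]]]' 40;  python3 -m jog '[[[0,0,0,0.14,-1],[0,0,0,0.14,-1],[0,0,0,0.14,-1],[0,0,0,0.14,-1],[0,0,0,0.14,-1],[0,0,0,0.10,-1],[0,0,0,0,-1],[0,0,0,0,-1]]]' 40
python3 - <<'E'
from h import *
from workcell import sensors
s=sensors.read_state();print(s['position'],s['joint_positions'],np.degrees(np.arctan2(s['ee_rot'][1,0],s['ee_rot'][0,0])))
E
```

```text
time: 7.6
position: [479.2, 233.6, 239.1]
ee_rot: [[-0.78, 0.625, -0.009], [0.625, 0.78, -0.003], [0.005, -0.007, -1.0]]
wrist_force: [0.8, -0.3, -2.7]
opening: 11.0
time: 8.4
position: [477.9, 231.0, 240.6]
ee_rot: [[-0.991, -0.134, -0.005], [-0.134, 0.991, -0.012], [0.006, -0.011, -1.0]]
wrist_force: [0.2, -0.1, -3.1]
opening: 11.2
[477.88684553 231.01027708 240.61860808] [-25.78904363  15.77863347  -2.77746619  88.0247383    1.24861515
  76.77618052 158.93494504] -172.3097365184875
```

```bash
python3 -m jog '[[[0.3,0.3,-1,0.03,-1],[0.3,0.3,-2,0.03,-1],[0.1,0.1,-2,0,-1],[0,0,-2,0,-1],[0,0,-1,0,-1],[0,0,-0.5,0,-1],[0,0,0,0,-1],[0,0,0,0,-1]]]' 40
python3 - <<'E'
from h import *
from workcell import sensors
import pickle
p=optics.camera_params('wrist');pickle.dump(p,open('w4.pkl','wb'));f=optics.grab_frame('wrist');cv2.imwrite('pics/w4.png',f);cv2.imwrite('pics/s4.png',optics.grab_frame('side'))
s=sensors.read_state();print(s['position'],s['ee_rot'],np.degrees(np.arctan2(s['ee_rot'][1,0],s['ee_rot'][0,0])))
E
```

```text
time: 9.2
position: [486.0, 239.1, 150.9]
ee_rot: [[-0.982, -0.19, -0.002], [-0.19, 0.982, -0.011], [0.004, -0.011, -1.0]]
wrist_force: [0.3, 0.6, -2.2]
opening: 11.2
[486.1999265  239.21290694 151.27638772] [[-0.98178816 -0.1899716  -0.00167432]
 [-0.1899421   0.9817331  -0.01105073]
 [ 0.00374306 -0.01053145 -0.99993754]] -169.05051719095815
```

View pics/w4.png

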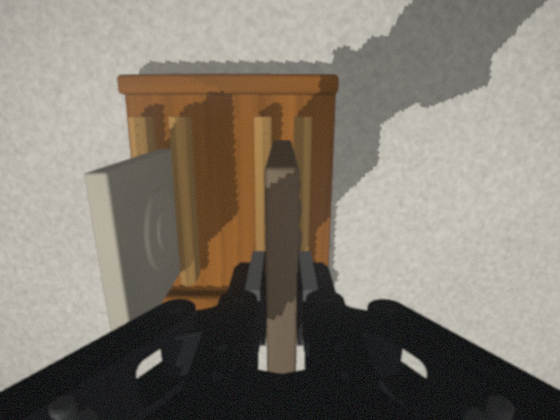

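View pics/s4.png

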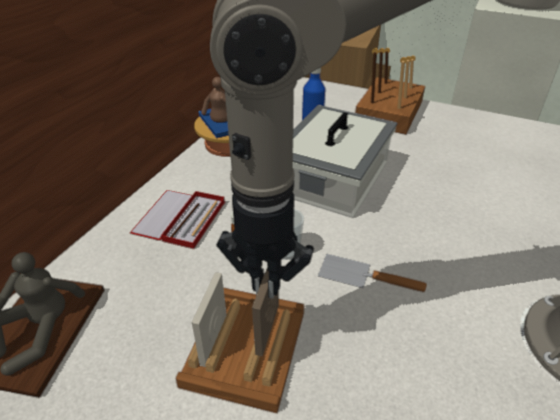

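Run:
```python
import cv2
f=cv2.imread('pics/w4.png')
cv2.imwrite('pics/w4c.png',cv2.convertScaleAbs(cv2.resize(f[100:190,230:340],None,fx=7,fy=6.5,interpolation=cv2.INTER_CUBIC),alpha=1.8))
```

```text
(no output)
```

View pics/w4c.png

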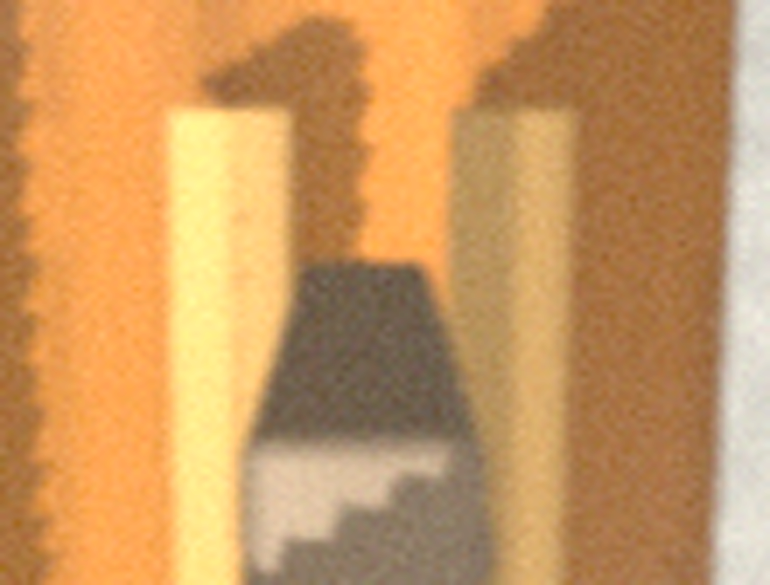

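```bash
python3 -m jog '[[[-0.1,-0.1,-0.5,0,-1],[0,0,-0.5,0,-1],[0,0,-0.5,0,-1],[0,0,-0.5,0,-1],[0,0,-0.5,0,-1],[0,0,-0.5,0,-1],[0,0,-0.4,0,-1],[0,0,-0.3,0,-1]]]' 40
```

```text
time: 10.1
position: [486.3, 238.6, 113.1]
ee_rot: [[-0.982, -0.19, 0.002], [-0.19, 0.982, -0.009], [-0.0, -0.009, -1.0]]
wrist_force: [0.5, 0.2, -3.3]
opening: 11.4
```

```bash
python3 -m jog '[[[-0.1,0,-0.3,0,-1],[0,0,-0.3,0,-1],[0,0,-0.3,0,-1],[0,0,-0.1,0,-1],[0,0,0,0,-1],[0,0,0,0,-1],[0,0,0,0,-1],[0,0,0,0,-1]]]' 40
```

```text
time: 10.9
position: [485.9, 238.8, 103.0]
ee_rot: [[-0.982, -0.189, 0.003], [-0.189, 0.982, -0.009], [-0.002, -0.009, -1.0]]
wrist_force: [0.1, 0.4, -2.3]
opening: 11.2
```

```bash
python3 -m jog '[[[0,0,-0.1,0,-1],[0,0,-0.1,0,-1],[0,0,0,0,-1],[0,0,0,0,-1],[0,0,0,0,-1],[0,0,0,0,-1],[0,0,0,0,-1],[0,0,0,0,-1]]]' 40
```

```text
time: 11.7
position: [486.3, 238.8, 102.9]
ee_rot: [[-0.982, -0.189, 0.004], [-0.189, 0.982, -0.008], [-0.003, -0.009, -1.0]]
wrist_force: [-0.9, -1.4, -0.3]
opening: 11.4
```

```bash
python3 -m jog '[[[0,0,0,0,-0.6],[0,0,0,0,-0.4],[0,0,0,0,-0.2],[0,0,0,0,0],[0,0,0,0,0.2],[0,0,0,0,0.2],[0,0,0,0,0.2],[0,0,0,0,0.2]]]' 40
python3 -m jog '[[[0,0,0.5,0,0.2],[0,0,1,0,0.2],[0,0,2,0,0.2],[0,0,2,0,0.2],[0,0,2,0,0.2],[0,0,2,0,0.2],[0,0,1,0,0.2],[0,0,0,0,0.2]]]' 40
python3 - <<'E'
from h import *
from workcell import sensors
import pickle
p=optics.camera_params('wrist');pickle.dump(p,open('w5.pkl','wb'));f=optics.grab_frame('wrist');cv2.imwrite('pics/w5.png',f)
s=sensors.read_state();print(s['position'],s['joint_positions'])
E
```

```text
time: 12.5
position: [487.9, 240.1, 103.5]
ee_rot: [[-0.982, -0.189, 0.008], [-0.19, 0.982, -0.006], [-0.007, -0.007, -1.0]]
wrist_force: [0.7, -0.2, 0.1]
opening: 51.2
time: 13.3
position: [487.7, 240.0, 217.2]
ee_rot: [[-0.982, -0.189, 0.011], [-0.19, 0.982, -0.004], [-0.01, -0.006, -1.0]]
wrist_force: [0.3, -0.8, 0.3]
opening: 51.1
[487.3469586  239.85216576 216.38112894] [-25.76247352  17.33268162  -3.35171968  89.40505905   1.59004218
  72.93879299 161.50646617]
```

View pics/w5.png

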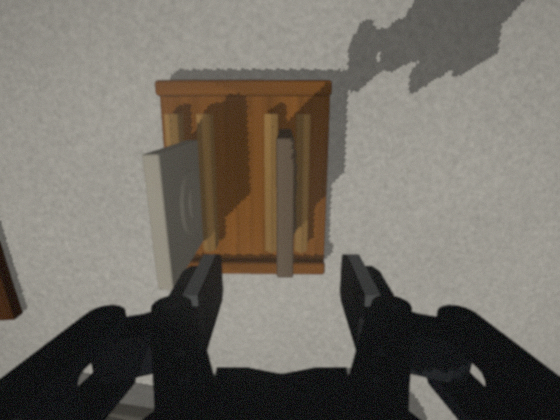

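```bash
python3 -m jog '[[[0,-1,0.5,-0.14,0.2],[0.2,-2,0.5,-0.14,0.2],[0.2,-2.5,0.5,-0.14,0.5],[0.2,-2.5,0.5,-0.14,1],[0.2,-2.5,0,-0.14,1],[0.2,-2.5,0,-0.14,1],[0.2,-2.5,0,-0.14,1],[0.2,-2.5,0,-0.14,1]]]' 40
python3 -m jog '[[[0.2,-2.5,0,-0.14,1],[0.2,-2.5,0,-0.14,1],[0.2,-2.5,0,-0.14,1],[0.2,-2.5,0,-0.14,1],[0.2,-2.5,0,-0.14,1],[0.2,-2.5,0,-0.14,1],[0.2,-2.5,0,-0.14,1],[0.2,-2.5,0,-0.14,1]]]' 40
python3 - <<'E'
from h import *
from workcell import sensors
s=sensors.read_state();print(s['joint_positions'],np.degrees(np.arctan2(s['ee_rot'][1,0],s['ee_rot'][0,0])))
E
```

```text
time: 14.15
position: [493.8, 58.0, 226.9]
ee_rot: [[-0.572, 0.82, -0.016], [0.821, 0.572, -0.004], [0.006, -0.016, -1.0]]
wrist_force: [0.3, -0.4, -0.1]
opening: 85.4
time: 14.95
position: [502.7, -149.3, 216.2]
ee_rot: [[0.531, 0.847, -0.028], [0.848, -0.53, 0.024], [0.005, -0.036, -0.999]]
wrist_force: [0.1, 0.0, -0.4]
opening: 85.5
[-6.42192444 17.777939   28.21145659 91.04410107 -9.31532228 75.34995443
 81.26224606] 57.944699291157036
```

```bash
python3 -m jog '[[[0.7,-1.8,0.3,-0.14,1],[0.7,-1.8,0.3,-0.14,1],[0.7,-1.8,0,-0.14,1],[0.7,-1.8,0,-0.14,1],[0.7,-1.8,0,-0.14,1],[0.7,-1.8,0,-0.14,1],[0.4,-1,0,-0.1,1],[0,0,0,0,1]]]' 40
python3 - <<'E'
from h import *
from workcell import sensors
import pickle
p=optics.camera_params('wrist');pickle.dump(p,open('w6.pkl','wb'));f=optics.grab_frame('wrist');cv2.imwrite('pics/w6.png',f);cv2.imwrite('pics/t6.png',optics.grab_frame('top'));cv2.imwrite('pics/s6.png',optics.grab_frame('side'))
s=sensors.read_state();print(s['position'],s['ee_rot'],s['joint_positions'],np.degrees(np.arctan2(s['ee_rot'][1,0],s['ee_rot'][0,0])))
E
```

```text
time: 15.75
position: [542.5, -275.1, 210.5]
ee_rot: [[1.0, 0.02, -0.013], [0.021, -0.999, 0.046], [-0.012, -0.046, -0.999]]
wrist_force: [-0.5, -0.1, -0.4]
opening: 85.5
[ 543.19290972 -272.38598502  211.24313066] [[ 0.99960144  0.02551104 -0.01208925]
 [ 0.02606456 -0.99850309  0.04808548]
 [-0.01084444 -0.04838141 -0.99877006]] [  1.15775851  30.42292645  39.94186751  77.82029563 -21.01534122
  80.93954341  42.73397824] 1.4936462673628537
```

View pics/w6.png

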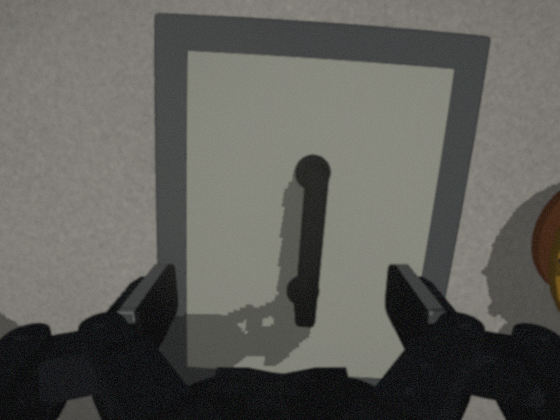

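View pics/s6.png

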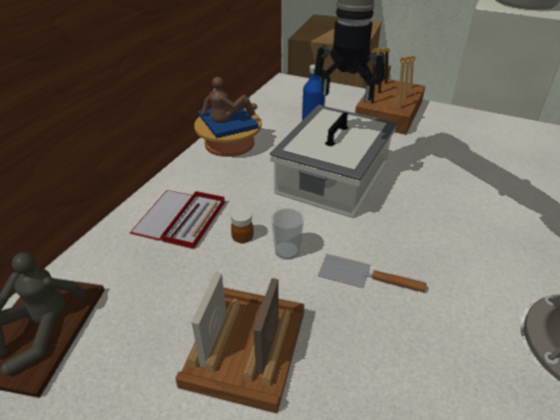

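View pics/t6.png

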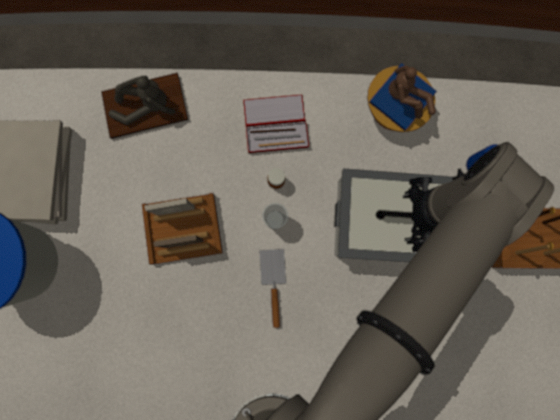

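Run:
```python
import cv2
f=cv2.imread('pics/w6.png')
cv2.imwrite('pics/w6c.png',cv2.convertScaleAbs(cv2.resize(f[145:340,260:360],None,fx=6,fy=3,interpolation=cv2.INTER_CUBIC),alpha=3))
from h import *
import pickle
p=pickle.load(open('w6.pkl','rb'))
g=f.max(2); m=((g<45)).astype('uint8'); 
for r in range(150,335,8):
    xs=[x for x in range(270,345) if g[r,x]<40]; print(r,xs[0] if xs else None,xs[-1] if xs else None,len(xs),end=' | ')
print()
for u in [(155,14),(490,38)]: print(onz(p,u,118))
```

```text
150 None None 0 | 158 306 319 3 | 166 304 325 12 | 174 298 328 10 | 182 301 324 5 | 190 306 324 9 | 198 305 321 6 | 206 305 323 8 | 214 304 321 12 | 222 303 322 8 | 230 302 321 12 | 238 302 319 14 | 246 301 320 17 | 254 300 319 19 | 262 300 318 17 | 270 299 318 20 | 278 295 317 23 | 286 289 316 27 | 294 288 316 29 | 302 294 315 22 | 310 295 314 20 | 318 296 313 18 | 326 None None 0 | 334 None None 0 | 
[ 459.73580779 -145.90461103  118.        ]
[ 671.21048642 -154.94504915  118.        ]
```

View pics/w6c.png

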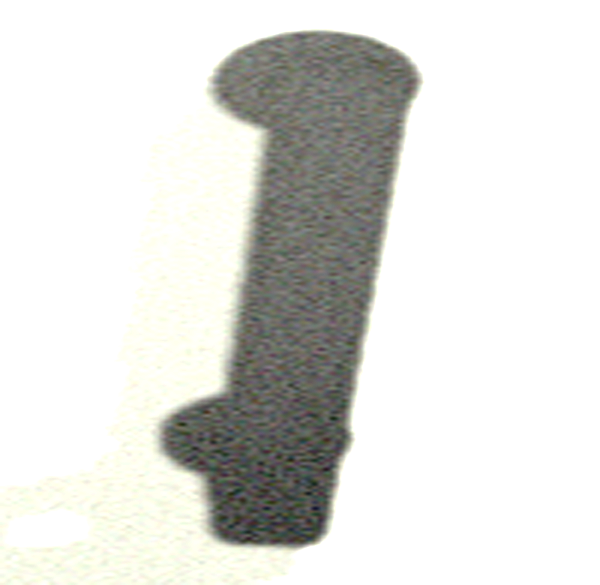

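Run:
```python
from h import *
import pickle
np.set_printoptions(precision=1,suppress=True)
p=pickle.load(open('w6.pkl','rb'));T=optics.camera_params('top')
print('rear edge',onz(p,(327.5,180),160),onz(p,(314.7,316),160))
print('front low',onz(p,(260+265/6,145+130/3),142),onz(p,(260+228/6,145+370/3),142))
print('near end',onz(p,(305,326.5),160)); print('far disc',onz(p,(312,172),118),'near disc',onz(p,(303,290),118))
# plate corners in wrist
for u in [(155,14),(490,38),(187,51),(454,69)]: print(u,onz(p,u,118))
```

```text
rear edge [ 567.1 -242.1  160. ] [ 563.7 -326.5  160. ]
front low [ 555.3 -250.4  142. ] [ 553.2 -302.9  142. ]
near end [ 558.  -333.9  160. ]
far disc [ 561.5 -243.4  118. ] near disc [ 558.6 -330.   118. ]
(155, 14) [ 459.7 -145.9  118. ]
(490, 38) [ 671.2 -154.9  118. ]
(187, 51) [ 479.4 -167.9  118. ]
(454, 69) [ 649.9 -174.7  118. ]
```

```bash
python3 -m jog '[[[0.5,-0.5,0,-0.03,1],[0.5,-0.5,0,-0.03,1],[0.4,-0.2,0,0,1],[0,0,-0.5,0,1],[0,0,-1,0,1],[0,0,-0.5,0,1],[0,0,0,0,1],[0,0,0,0,1]]]' 40
python3 - <<'E'
from workcell import sensors
import numpy as np
s=sensors.read_state();print(s['position'],s['joint_positions'],np.degrees(np.arctan2(s['ee_rot'][1,0],s['ee_rot'][0,0])))
E
```

```text
time: 16.7
position: [558.8, -281.4, 188.8]
ee_rot: [[0.999, -0.032, -0.009], [-0.031, -0.998, 0.052], [-0.011, -0.052, -0.999]]
wrist_force: [0.8, -0.5, -0.6]
opening: 85.5
[ 558.80706352 -281.43920132  188.82994715] [  2.38188556  33.53254635  39.84114173  76.56777043 -23.16727937
  79.77762269  40.63121554] -1.8005396722377343
```

```bash
python3 -m jog '[[[0,-0.2,-0.5,-0.01,1],[0,0,-1,0,1],[0,0,-1,0,1],[0,0,-1,0,1],[0,0,-0.8,0,1],[0,0,-0.5,0,1],[0,0,-0.3,0,1],[0,0,0,0,1]]]' 90
python3 - <<'E'
from h import *
from workcell import sensors
import pickle
p=optics.camera_params('wrist');pickle.dump(p,open('w7.pkl','wb'));f=optics.grab_frame('wrist');cv2.imwrite('pics/w7.png',f)
s=sensors.read_state();print(s['position'],s['ee_rot'][:,2])
E
```

```text
time: 17.5
position: [558.0, -283.1, 132.5]
ee_rot: [[0.999, -0.043, -0.01], [-0.042, -0.998, 0.053], [-0.013, -0.053, -0.999]]
wrist_force: [0.2, -0.2, -0.0]
opening: 85.3
[ 558.1949656  -283.17222523  132.79934912] [-0.00985906  0.05324687 -0.99853271]
```

View pics/w7.png

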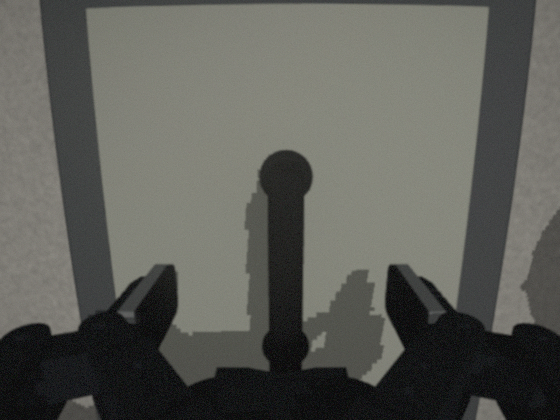

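```bash
python3 -m jog '[[[0.15,0,-0.05,0,1],[0,0,0,0,0],[0,0,0,0,-0.5],[0,0,0,0,-1],[0,0,0,0,-1],[0,0,0,0,-1],[0,0,0,0,-1],[0,0,0,0,-1]]]' 90; python3 -m jog '[[[0,0,0,0,-1],[0,0,0,0,-1],[0,0,0,0,-1],[0,0,0,0,-1],[0,0,0,0,-1],[0,0,0,0,-1],[0,0,0,0,-1],[0,0,0,0,-1]]]' 90
```

```text
time: 18.35
position: [560.5, -284.0, 134.5]
ee_rot: [[0.999, -0.043, -0.007], [-0.042, -0.998, 0.052], [-0.009, -0.051, -0.999]]
wrist_force: [-0.1, -0.1, -0.4]
opening: 11.1
time: 19.15
position: [560.5, -284.0, 134.5]
ee_rot: [[0.999, -0.043, -0.007], [-0.042, -0.998, 0.052], [-0.009, -0.051, -0.999]]
wrist_force: [-0.8, 0.3, 0.6]
opening: 11.4
```

```bash
python3 -m jog '[[[0,0,0.1,0,-1],[0,0,0.1,0,-1],[0,0,0.1,0,-1],[0,0,0.1,0,-1],[0,0,0.1,0,-1],[0,0,0.1,0,-1],[0,0,0.1,0,-1],[0,0,0.1,0,-1]]]' 90
```

```text
time: 19.95
position: [559.8, -282.1, 135.6]
ee_rot: [[0.999, -0.043, -0.013], [-0.042, -0.998, 0.054], [-0.015, -0.053, -0.998]]
wrist_force: [3.2, -2.0, -11.7]
opening: 11.1
```

```bash
python3 -m jog '[[[0,0,0.2,0,-1],[0,0,0.2,0,-1],[0,0,0.2,0,-1],[0,0,0.2,0,-1],[0,0,0.2,0,-1],[0,0,0.1,0,-1],[0,0,0.1,0,-1],[0,0,0,0,-1]]]' 90
```

```text
time: 20.75
position: [558.4, -281.6, 150.2]
ee_rot: [[0.999, -0.043, -0.015], [-0.042, -0.998, 0.056], [-0.018, -0.055, -0.998]]
wrist_force: [0.3, 0.1, -5.5]
opening: 11.4
```

```bash
python3 -m jog '[[[0,0,0.2,0,-1],[0,0,0.2,0,-1],[0,0,0.2,0,-1],[0,0,0.2,0,-1],[0,0,0.2,0,-1],[0,0,0.1,0,-1],[0,0,0.1,0,-1],[0,0,0,0,-1]]]' 90
python3 - <<'E'
from h import *
cv2.imwrite('pics/s8.png',optics.grab_frame('side'))
from workcell import sensors
s=sensors.read_state();print(s['position'],s['ee_rot'],s['wrist_force'],s['qvel'])
f=cv2.imread('pics/s8.png');cv2.imwrite('pics/s8c.png',cv2.resize(f[60:220,260:420],None,fx=3.7,fy=3.7,interpolation=cv2.INTER_CUBIC))
E
```

```text
time: 21.55
position: [557.6, -281.9, 164.2]
ee_rot: [[0.999, -0.044, -0.016], [-0.043, -0.998, 0.056], [-0.018, -0.055, -0.998]]
wrist_force: [0.1, 0.2, -5.5]
opening: 10.9
[ 557.57654203 -281.76968669  164.05860279] [[ 0.99892718 -0.04352416 -0.0158156 ]
 [-0.04257397 -0.99751539  0.05612942]
 [-0.01821929 -0.05539587 -0.99829823]] [-0.50149965 -0.40968622 -4.33451928] [-0.06664857  0.19980032 -0.10774268  0.09986301 -0.0414257  -0.04913952
  0.07766383]
```

View pics/s8c.png

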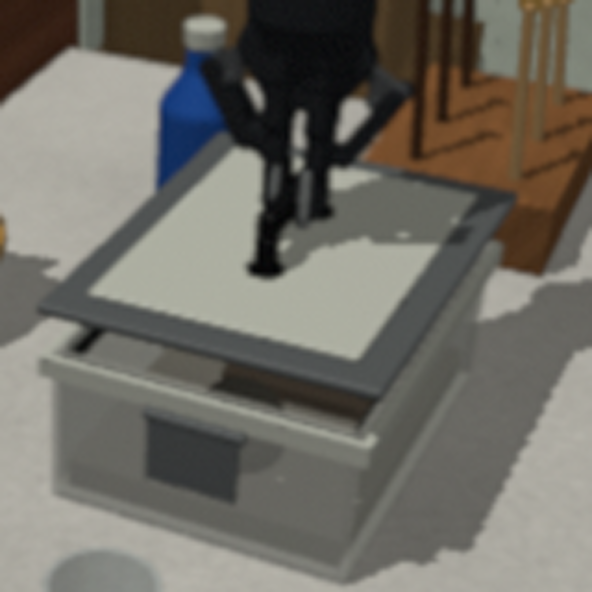

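Run:
```python
from h import *
np.set_printoptions(precision=1,suppress=True)
S=optics.camera_params('side');T=optics.camera_params('top')
cv2.imwrite('pics/t8.png',optics.grab_frame('top'))
A=np.array([(38,310),(380,390),(516,198),(228,138)])/3.7+(260,60)
for z in (143,148,153):
    P=np.array([onz(S,u,z) for u in A]);print(z,P[:,:2].ravel(),P.mean(0),[round(float(np.linalg.norm(P[i]-P[i-1])),1) for i in range(4)])
# solvePnP-like: predicted pixel of level lid +30 centred
c=np.array([555,-282.5]);a=np.radians(-2.4);R=np.array([[np.cos(a),-np.sin(a)],[np.sin(a),np.cos(a)]])
for d,u in zip([(108,138),(-108,138),(-108,-138),(108,-138)],A): print(proj(S,[*(c+R@d),148]),u)
f=cv2.imread('pics/t8.png');cv2.imwrite('pics/t8c.png',cv2.resize(f[150:280,320:470],None,fx=5,fy=4.5,interpolation=cv2.INTER_CUBIC))
```

```text
143 [ 666.7 -150.7  458.  -153.2  442.9 -416.4  648.6 -421.4] [ 554.1 -285.4  143. ] [271.3, 208.7, 263.6, 205.7]
148 [ 663.  -143.1  456.3 -145.6  441.4 -406.2  645.1 -411.2] [ 551.4 -276.5  148. ] [268.6, 206.7, 261.0, 203.7]
153 [ 659.3 -135.5  454.6 -137.9  439.9 -395.9  641.5 -400.9] [ 548.8 -267.6  153. ] [266.0, 204.6, 258.4, 201.7]
[269.1 141.9] [270.3 143.8]
[363.6 167.2] [362.7 165.4]
[400.4 111.9] [399.5 113.5]
[319.2  94.4] [321.6  97.3]
```

View pics/t8c.png

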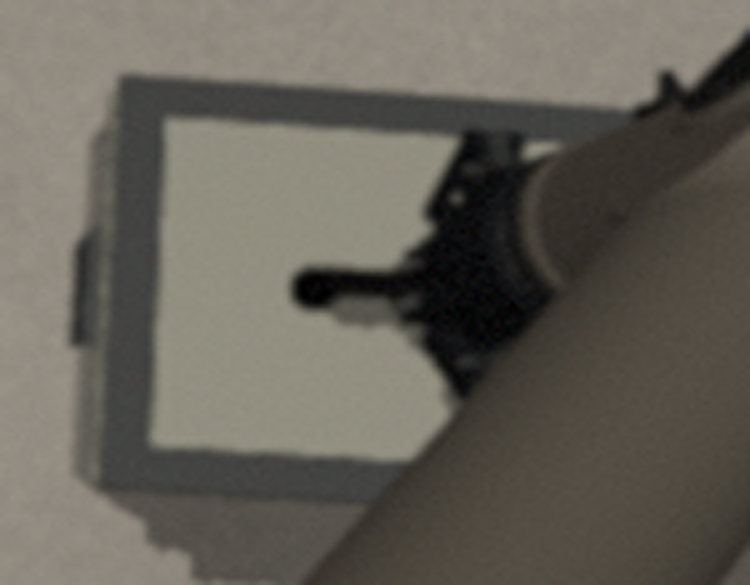

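Run:
```python
import cv2
f=cv2.imread('pics/t8.png');cv2.imwrite('pics/t8r.png',cv2.resize(f[160:340,130:330],None,fx=3.5,fy=3.3,interpolation=cv2.INTER_CUBIC))
```

```text
(no output)
```

View pics/t8r.png

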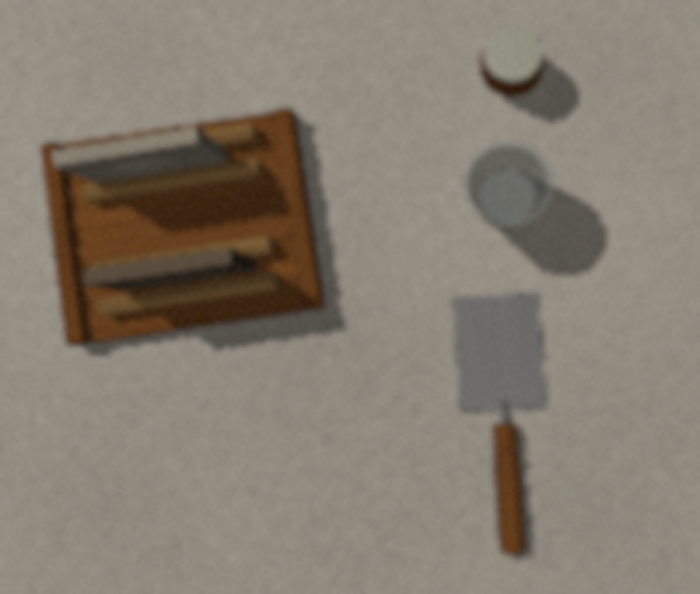

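```bash
python3 -m jog '[[[0,0,0,0,-1],[0,0,0,0,-1],[0,0,0,0,-1],[0,0,0,0,-1],[0,0,0,0,-1],[0,0,0,0,-1],[0,0,0,0,-1],[0,0,0,0,-1]]]' 90
python3 - <<'E'
from h import *
f=optics.grab_frame('side');c=np.hstack([f[60:220,260:410],f[265:400,170:310].copy() if 0 else f[260:420,175:325]])
cv2.imwrite('pics/s9.png',cv2.convertScaleAbs(cv2.resize(c,None,fx=2.6,fy=3.2,interpolation=cv2.INTER_CUBIC),alpha=2))
E
```

```text
time: 22.45
position: [557.3, -281.6, 163.5]
ee_rot: [[0.999, -0.044, -0.017], [-0.043, -0.997, 0.057], [-0.019, -0.056, -0.998]]
wrist_force: [-0.2, -0.2, -5.4]
opening: 11.6
```

View pics/s9.png

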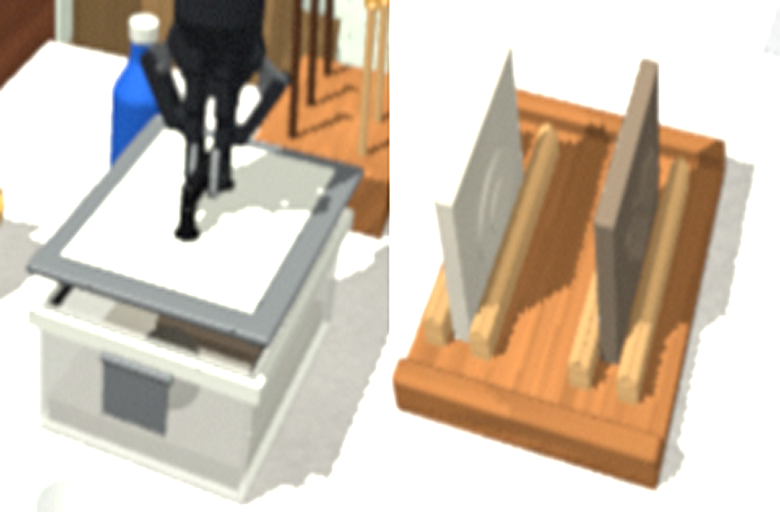

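```bash
python3 -c "
from workcell import ctrl; print(ctrl.sign_off())"
```

```text
the job is handed in; nothing more can be done
None
```

I turned the relief tile round in its slot, then broke the lid free. The arm is still holding the lid about 29 mm above the shut position. The job was handed in at about 22.5 s of the 51 s.

- **Tile:** The first grasp was too shallow and about 5 mm off, so I released it and gripped again. I then lifted it, turned it 180° upright and lowered it back into the front slot. The last side picture shows it standing upright, with faint relief visible on the front face. It was released within about 3 mm of the slot's centre along the slot.
- **Lid:** The gasket gave way between 1 and 16 mm of lift, and the highest upward pull I read was 12 N. After that only about 5 N was left, roughly the lid's weight. I raised it slowly to 163.5 mm tool height, from 134.5 mm at the grip, and it stayed within 1 mm over a 0.8 s hold.
- **Other objects:** The last top picture shows the white tile, tumbler, knife and slip jar standing where they were. I didn't look at the tool tin separately.

**Checks that disagreed:**
- The tool leaned about 3° along the handle when it gripped the lid.
- During the lift the tool pitched a further 0.5°, so the lid's rear edge sits slightly low. The side picture suggests 1–2°, the tool reading about 1°.
- The tool drifted about 3 mm sideways as it lifted the lid.

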